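# Change the empty label roll: fetch the lower roll from the stand and put the rest back

### The arm

A 6-joint arm with a two-finger parallel gripper is mounted at the origin on the work surface; the furniture and walls round the work are solid. World frame = base frame: x ahead of the robot, y to its left, z up, the work surface at z = 0. Lengths are in m, angles in rad, forces in N, time in s.
With the tool pointing down it reaches from about 0.35 to 0.975 m from the base axis. Payload 7.1 kg.
Tool frame: the origin (TCP) lies midway between the tips of the shut fingers; the grasp point (between the pads) lies 19 mm behind it; z points along the fingers, y is the line along which they close (so a half turn about z gives the same grasp; the last joint's range is limited). The gripper opens to 88 mm and grips with 3 to 60 N. Pads are 20 mm wide; open, the fingers measure 115 mm over their backs; the gripper's body (75 mm by 178 mm) begins 61 mm behind the grasp point.
Start: joints at [1.124, 0.423, 1.63, -0, 1.089, -0.019], TCP at [0.259, 0.569, 0.223] pointing down, gripper open.
Joint ranges: [-3, 3], [-0.9, 2.11], [0.09, 2.58], [-1.31, 4.45], [0.11, 2.69], [-2.54, 2.54]. Speed limits (rad/s): [2.39, 2.39, 3.01, 3.14, 3.14, 3.14].

### API

Orientations are given as a unit quaternion [w, x, y, z].
In Python, from station import move_pose, movel, movej, command_gripper, wait, inverse_kinematics, read_camera, camera_info, MotionError, job_done, get_time, get_joint_pos, get_qvel, get_effort, get_tcp_pos, get_ee_rot, get_ft_force, get_ft_torque, get_grip_width, get_finger_force gives the robot as it stands. Calls block until the motion is done:
- move_pose(position, orientation): joint-space move of the TCP to a pose.
- movel(position, frame=None, v=0.15, until_force=None): straight line of the TCP; frame=None keeps the orientation; v is the mean speed in m/s. With until_force (N) it stops when the force on the tool has changed by that much, and returns True; else False.
- movej(angles): joint-space move.
- command_gripper(opening): opening from 0.0 (shut) to 1.0 (fully open); the grip force is fixed at half the most; returns when the fingers have stopped.
- wait(seconds).
- inverse_kinematics(position, orientation): joint angles nearest the present ones, or None.
- read_camera(name): name is "side" or "top"; returns the picture (480x640x3 uint8, red, green, blue); there is no depth.
- camera_info(name): a dict with "intrinsics" (3x3 intrinsics, pixels), "T" (4x4, takes a point from camera to world coordinates). Camera axes: x right, y up, looking along -z (the intrinsics and any distortion apply to the point x, -y, -z); pixel columns grow to the right and rows downward; lengths in m; the calibration is good to about 2 mm. A picture is of the moment at which its call begins. camera_info takes no time and is no camera call.
A pose or a line that the arm cannot do raises MotionError and nothing moves.
- job_done(): hands the job in; it is judged then, once.
Readings, each from a call of its own:
- get_time(): time.
- get_joint_pos(): joint angles.
- get_qvel(): joint speeds.
- get_effort(): joint torques, N m.
- get_tcp_pos(): TCP position.
- get_ee_rot(): TCP orientation.
- get_ft_force(): force on the tool from outside, world axes, zero at the start.
- get_ft_torque(): the same for the moment, N m.
- get_grip_width(): opening from 0.0 (shut) to 1.0 (fully open).
- get_finger_force(): force on a finger pad.
Only numpy, scipy, OpenCV 4.12 (cv2) and the standard library are available. Lean on these libraries where they do the work, as an engineer would, in place of code of your own. Each camera call takes 0.05 s, during which the arm holds its last target. There are 200 camera calls.

### The job

The label dispenser has run out: take the red hub off its spindle and drop the empty core into the clear bowl, then fit the big label roll, which sits at the bottom of the roll stand under the small one, on the dispenser and put the hub back on top of it. Set the hub and the small roll aside on the steel tray while they are in the way, both of them before the big roll is moved, and finish with the small roll back on the stand, everything seated flat. Leave the brass check weight and the date stamp alone.

Things in the scene. Friction and masses are not known exactly. Their poses are not given: they have to be found in the camera images.
- dispenser: Label dispenser, fixed, grey base 130 x 90 mm. Origin: on the table under its upright spindle. Aluminium platter 74 mm across, top 24 mm above the table: a roll rests on it. Steel spindle 15 mm thick, top 85 mm above the table, last 9 mm tapering to 7 mm. Front (-x): base to 85 mm from the axis; upright peel plate and white roller 62 to 82 mm off, up to 68 mm high. Other sides: base to 45 mm.
- stand: Roll stand, fixed: black round foot 92 mm across with an upright steel spindle. Origin: on the table under the spindle axis; z up. The lowest roll rests 14 mm above the table. Spindle 15 mm thick, top 78 mm above the table, its last 9 mm tapering to 7 mm.
- tray: Shallow stainless steel tray, fixed, 105 x 135 mm (its x and y) with a rim 11 mm high. Origin: centre of its underside; inner floor 3 mm above that, 99 x 129 mm. Side area for the hub and the small roll.
- bowl: Clear plastic bowl, fixed, 158 mm across the rim, 64 mm high, floor 118 mm across and 4 mm thick. Origin: centre of its underside. For the empty core.
- big_roll: Big roll of labels, white paper, 68 mm across, 41 mm high, through bore 26 mm, about 90 g, axis upright. Origin: centre of its underside; z up. At the start it is the lower roll on the stand (underside 14 mm above the table).
- small_roll: Small roll of labels, cream paper with a green band, 54 mm across, 33 mm high, through bore 26 mm, about 60 g, axis upright. Origin: centre of its underside; z up. At the start it lies on the big roll, round the stand's spindle (underside 55 mm above the table).
- core: Empty label core, card tube with a few turns of white backing paper, 44 mm across, 41 mm high, bore 26 mm, about 30 g. Origin: centre of its underside; z up. At the start it stands on the dispenser's platter round the spindle, under the hub.
- hub: Retaining hub, about 80 g: aluminium flange 35 mm wide, 5 mm thick, under a red knurled knob 27 mm wide; 34 mm high in all; blind bore from below, 17.6 mm wide, 28 mm deep, drops over the dispenser's spindle. Origin: centre of its underside; z up. Starts on the core on the dispenser, underside 65 mm above the table; on the big roll it ends at that same height.
- weight: Brass check weight standing on the table, 33 mm across, 57 mm high. Bystander, not to be moved. Origin: centre of its underside.
- stamp: Date stamp with a brown wooden handle standing on the table, 27 x 44 mm, 84 mm high. Bystander, not to be moved. Origin: centre of its underside.
Not all that is in view belongs to the job. Of the things that look like the hub, the smallest one is meant.

How it is judged:
By the outcome, as a careful person would: the job done as asked, in the order asked, and still so for the second after the job is handed in, with the robot touching nothing.
It also fails if it takes over 128 s, if anything falls off the work surface, if the arm or the gripper's body presses on something with over 40 N, if the wrist force passes 120 N, or if a joint passes its speed limit or range.

## Working session

There is one attempt and no reset: what is moved stays moved. The work goes in short steps, each a Python script; the robot and the scene stay as the last script left them, time stands still between calls to the robot, and variables do not carry over. Pictures are saved under pics/ and viewed, at most 14 in all, crops included, and the job is handed in when it is done.

```bash
mkdir -p pics; python3 - <<'E'
from station import *
import cv2
for n in("top","side"):
    i=camera_info(n);print(n,i)
    cv2.imwrite(f"pics/{n}0.png",read_camera(n)[:,:,::-1])
print(get_time(),get_ee_rot())
E
```

```text
top {'intrinsics': array([[468.42570469,   0.        , 317.95425298],
       [  0.        , 468.42570469, 240.46924824],
       [  0.        ,   0.        ,   1.        ]]), 'T': array([[ 0.01043936,  0.99388338, -0.10994021,  0.40803987],
       [-0.99966586,  0.00777312, -0.02465245,  0.03904689],
       [-0.02364709,  0.11016084,  0.99363243,  0.89725886],
       [ 0.        ,  0.        ,  0.        ,  1.        ]])}
side {'intrinsics': array([[572.83695809,   0.        , 334.0712039 ],
       [  0.        , 572.83695809, 238.78867243],
       [  0.        ,   0.        ,   1.        ]]), 'T': array([[-0.99975555, -0.00388425,  0.02176604,  0.515772  ],
       [ 0.02064285, -0.51660569,  0.85597455,  0.86947523],
       [ 0.00791964,  0.85621462,  0.51655959,  0.5543756 ],
       [ 0.        ,  0.        ,  0.        ,  1.        ]])}
0.1 [-1.61345963e-04  2.12279534e-01  9.77208739e-01 -6.73147273e-04]
```

View pics/top0.png

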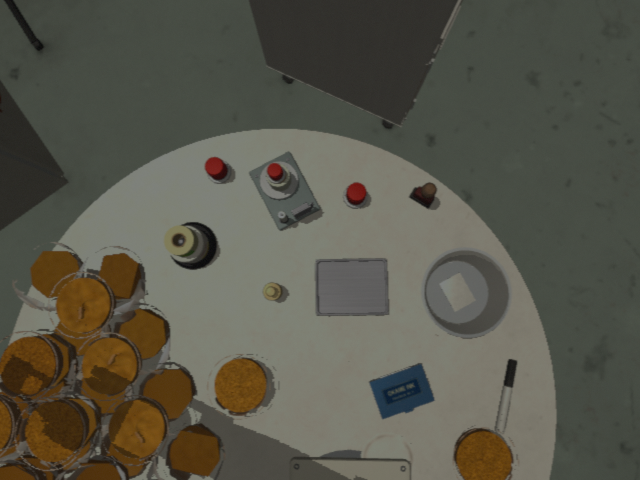

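View pics/side0.png

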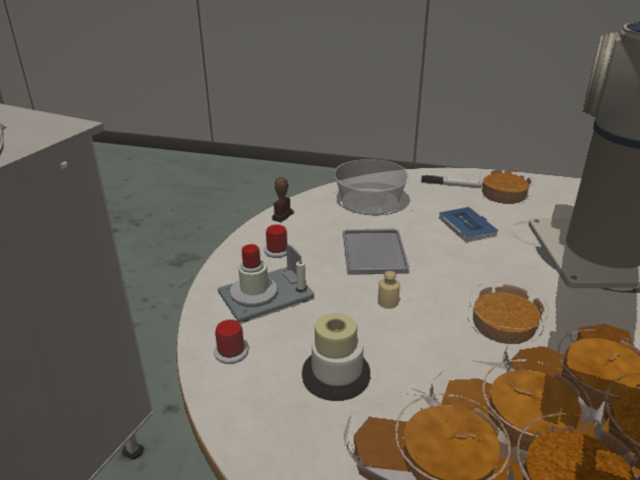

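The top view shows the stand at about (185,243), the dispenser at (277,178), the tray at (352,287), the bowl at (467,292), the weight at (272,292) and the stamp at (425,194). The two larger red decoys are at (216,168) and (356,194). I'll enlarge for measuring.

```bash
cat > h.py <<'E'
from station import *
import numpy as np, cv2
def proj(n,P):
    i=camera_info(n);K,T=i["intrinsics"],i["T"];p=(np.atleast_2d(P)-T[:3,3])@T[:3,:3]
    p=p*[1,-1,-1];q=p@K.T;return q[:,:2]/q[:,2:]
def ray(n,uv,z):
    i=camera_info(n);K,T=i["intrinsics"],i["T"]
    d=np.linalg.inv(K)@[*uv,1]*[1,-1,-1];d=T[:3,:3]@d
    return T[:3,3]+d*(z-T[2,3])/d[2]
def circ(c,z,r,n=72):
    a=np.linspace(0,2*np.pi,n);return np.c_[c[0]+r*np.cos(a),c[1]+r*np.sin(a),0*a+z]
E
python3 - <<'E'
import cv2
a=cv2.imread("pics/top0.png");b=cv2.imread("pics/side0.png")
cv2.imwrite("pics/c1.png",cv2.resize(a[140:290,150:350],None,fx=4,fy=4,interpolation=cv2.INTER_CUBIC))
cv2.imwrite("pics/c2.png",cv2.resize(b[230:400,200:400],None,fx=3.5,fy=3.5,interpolation=cv2.INTER_CUBIC))
E
```

```text
(no output)
```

View pics/c1.png

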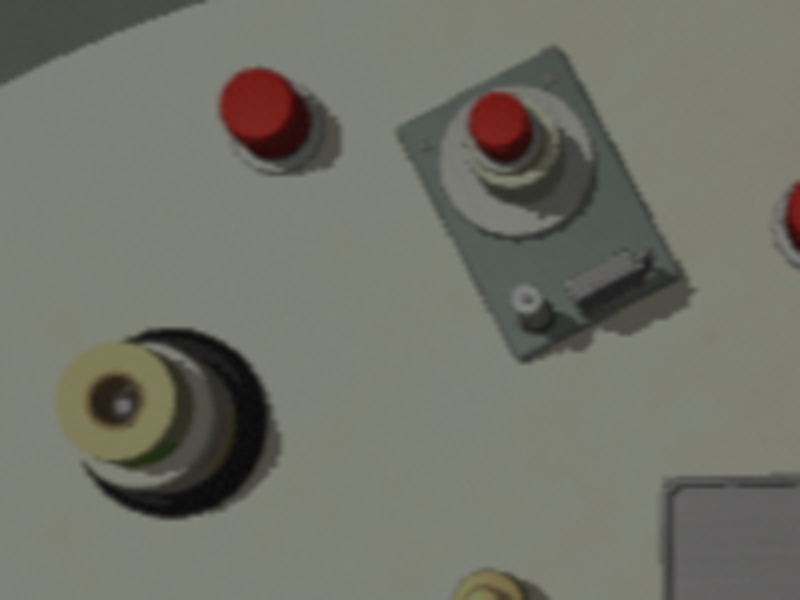

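View pics/c2.png

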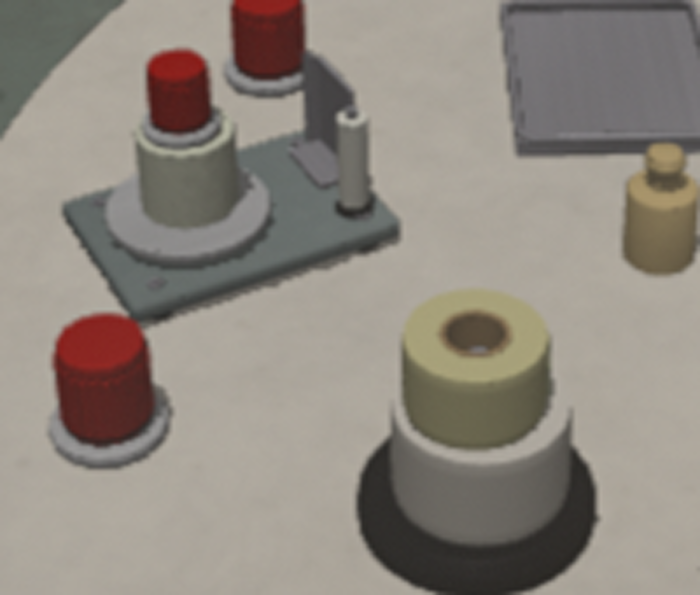

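```bash
python3 - <<'E'
from h import *
T=lambda x,y:((x+.5)/4+149.5,(y+.5)/4+139.5); S=lambda x,y:((x+.5)/3.5+199.5,(y+.5)/3.5+229.5)
for n,c,uv,z in[("hubtop","top",T(499,122),.099),("platter","top",T(517.5,162),.024),("base c","top",T(542,205),.006),
 ("roll","top",T(118,402),.088),("foot","top",T(171,422),.010),("spindle","top",T(123,404),.078),
 ("hubtop","side",S(178,67),.099),("platter","side",S(188,212),.024),("roll","side",S(476,332),.088),("foot","side",S(477,503),.010),
 ("tray c","top",(352,287.5),.008),("bowl rim","top",(467,293),.064),("weight","top",(272,292),.057),("weight","side",S(665,155),.057),("stamp","top",(429,187),.084),
 ("peel","top",T(608,280),.04),("roller","top",T(528,300),.06),
 ("cornerA","top",T(400,130),.01),("B","top",T(557,47),.01),("C","top",T(682,272),.01),("D","top",T(520,360),.01)]:
    print(n,c,ray(c,uv,z).round(4))
for p in [(317,260),(388,260),(389,315),(317,315)]: print("tray",ray("top",p,.011).round(4))
for p in [(343,232),(404,231),(408,271),(346,272)]: print("trayS",ray("side",p,.011).round(4))
E
```

```text
hubtop top [0.6195 0.1363 0.099 ]
platter top [0.6199 0.1362 0.024 ]
base c top [0.603  0.1259 0.006 ]
roll top [0.4963 0.3023 0.088 ]
foot top [0.4954 0.3017 0.01  ]
spindle top [0.4965 0.3033 0.078 ]
hubtop side [0.6219 0.1428 0.099 ]
platter side [0.6223 0.1447 0.024 ]
roll side [0.4985 0.3062 0.088 ]
foot side [0.4975 0.3123 0.01  ]
tray c top [ 0.4177 -0.0041  0.008 ]
bowl rim top [ 0.4095 -0.2029  0.064 ]
weight top [0.4077 0.1411 0.057 ]
weight side [0.4121 0.1498 0.057 ]
stamp top [ 0.5942 -0.1352  0.084 ]
peel top [0.5603 0.0912 0.04  ]
roller top [0.5473 0.1262 0.06  ]
cornerA top [0.6389 0.1954 0.01  ]
B top [0.6806 0.1196 0.01  ]
C top [0.5697 0.0576 0.01  ]
D top [0.5265 0.1347 0.01  ]
tray [0.4688 0.0625 0.011 ]
tray [ 0.47   -0.0717  0.011 ]
tray [ 0.3673 -0.0729  0.011 ]
tray [0.3658 0.0614 0.011 ]
trayS [ 0.4756 -0.0554  0.011 ]
trayS [ 0.3607 -0.0583  0.011 ]
trayS [0.3706 0.0749 0.011 ]
trayS [0.4751 0.0769 0.011 ]
```

```bash
cat >> h.py <<'E'
def quat(deg):
    a=np.radians((deg+90)/2);return [0.,float(np.cos(a)),float(np.sin(a)),0.]
def go(x,y,z,deg):
    move_pose([x,y,z],quat(deg))
def snap(name):
    for n in("top","side"): cv2.imwrite(f"pics/{n}_{name}.png",read_camera(n)[:,:,::-1])
E
python3 - <<'E'
from h import *
movel([.259,.569,.28]); go(.6205,.138,.20,-61)
movel([.6205,.138,.125]); command_gripper(.55)
print(get_time(),get_tcp_pos(),get_joint_pos(),get_grip_width(),get_ft_force())
snap("hov")
a=cv2.imread("pics/top_hov.png")[90:240,200:360];b=cv2.imread("pics/side_hov.png")[150:300,180:340]
cv2.imwrite("pics/c3.png",np.hstack([cv2.resize(i,(400*1,375),interpolation=cv2.INTER_CUBIC) for i in(a,b)]))
d=np.array([np.cos(np.radians(-61)),np.sin(np.radians(-61)),0]);c=np.array([.6205,.138,.125])
for n in("top","side"): print(n,proj(n,[c,c+d*.0242,c-d*.0242]).round(1))
E
```

```text
4.1 [0.62045748 0.13797383 0.12494177] [2.00077663e-01 5.56276284e-01 1.66706738e+00 3.37852569e-05
 9.18390732e-01 1.26472337e+00] 0.5520091137549191 [-0.02473203  0.41769429 -0.76648613]
top [[271.6 165.5]
 [284.2 158.8]
 [259.  172.3]]
side [[250.6 232.1]
 [244.3 225. ]
 [257.2 239.5]]
```

View pics/c3.png

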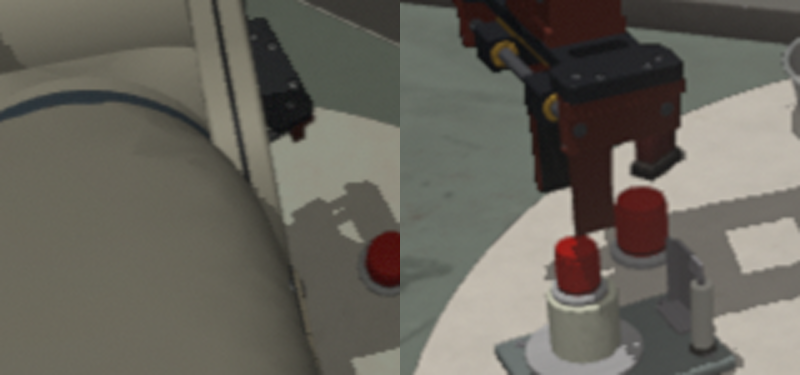

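The top camera is blocked by the arm. In the side crop one finger is at about (593,231), but the second piece, at (657,165), is ambiguous. I'll change the opening and compare the images.

```bash
python3 - <<'E'
from h import *
command_gripper(.95); snap("hov2")
a=cv2.imread("pics/side_hov.png")[150:270,190:310];b=cv2.imread("pics/side_hov2.png")[150:270,190:310]
cv2.imwrite("pics/c4.png",np.hstack([cv2.resize(i,(400,400),interpolation=cv2.INTER_CUBIC) for i in(a,b)]))
c=np.array([.6205,.138,.125])
for w in(.0242,.0418):
  for deg in(-61,29):
    d=np.array([np.cos(np.radians(deg)),np.sin(np.radians(deg)),0])
    print(w,deg,((proj("side",[c,c+d*w,c-d*w,c+d*(w+.0135),c-d*(w+.0135),c+[0,0,.08]])-[190,150])*400/120).round())
print(get_ee_rot(),quat(-61),get_time())
E
```

```text
0.0242 -61 [[202. 274.]
 [181. 250.]
 [224. 298.]
 [169. 237.]
 [237. 313.]
 [189. 110.]]
0.0242 29 [[202. 274.]
 [151. 288.]
 [252. 260.]
 [122. 295.]
 [280. 253.]
 [189. 110.]]
0.0418 -61 [[202. 274.]
 [166. 234.]
 [241. 317.]
 [155. 221.]
 [254. 332.]
 [189. 110.]]
0.0418 29 [[202. 274.]
 [113. 298.]
 [288. 251.]
 [ 83. 306.]
 [315. 244.]
 [189. 110.]]
[-3.97658207e-06  9.68148376e-01  2.50377159e-01 -1.10955203e-05] [0.0, 0.9681476403781077, 0.25038000405444144, 0.0] 5.0167
```

View pics/c4.png

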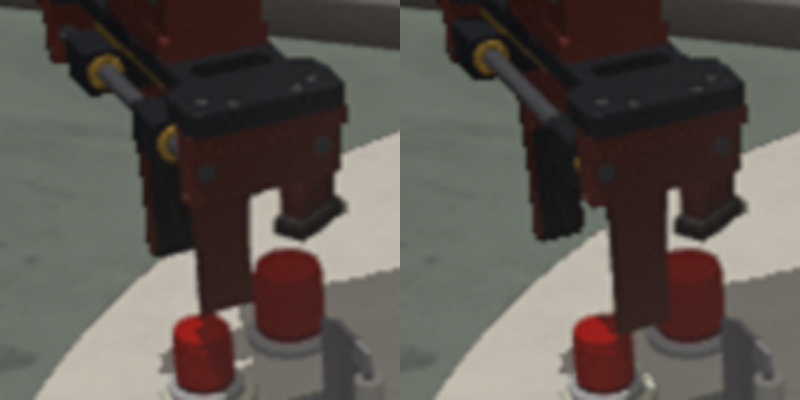

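The finger on the side camera sits about 2.5 px left of its projection, and the two cameras differ by about 7 mm in y. Probing the hub with the open fingers will settle its centre.

```bash
python3 - <<'E'
from h import *
c=np.array([.620,.139,.076]); d=np.array([np.cos(np.radians(-61)),np.sin(np.radians(-61)),0])
command_gripper(1.0); movel([c[0],c[1],.078],v=.08)
print(get_tcp_pos(),get_ft_force(),get_time())
s=[]
for g in(1,-1):
    p0=np.array(get_tcp_pos()); hit=movel(p0+d*g*(.040 if g>0 else .08),v=.03,until_force=3)
    p=np.array(get_tcp_pos()); s.append((p-c)@d); print(hit,p,s[-1],get_ft_force(),get_time())
print(np.mean(s),c+d*np.mean(s),np.diff(s))
E
```

```text
[0.62014814 0.1390232  0.07789446] [-0.2511659   0.26705967  0.92414809] 6.075
True [0.63689746 0.10829213 0.0776195 ] 0.035049763834552536 [0.1535754  2.80374533 1.18783197] 7.15
True [0.60488033 0.16583321 0.07740341] -0.03079901394581691 [ 1.93416507 -1.57071314  1.86611507] 9.0833
0.0021253749443678124 [0.6210304  0.13714111 0.076     ] [-0.06584878]
```

The probe agrees with the top camera to better than 1 mm, so I'll use the top camera. Next I grip the hub and set it on the tray.

```bash
cat >> h.py <<'E'
D=(.6199,.1365); S=(.4962,.3023); HT=(.418,.035); RT=(.418,-.031); B=(.4095,-.203)
def up(z,v=.2):
    p=get_tcp_pos(); movel([p[0],p[1],z],v=v)
def down(z,slow=.02,f=4):
    "fast to z+12mm, then guarded to z-4mm"
    p=get_tcp_pos(); movel([p[0],p[1],z+.012],v=.15)
    hit=movel([p[0],p[1],z-.004],v=slow,until_force=f)
    print("down",hit,get_tcp_pos()[2],get_ft_force(),get_time())
E
python3 - <<'E'
from h import *
movel([*D,.078],v=.06); movel([*D,.075],v=.05)
command_gripper(0); print(get_grip_width()*88,get_finger_force(),get_ft_force(),get_tcp_pos())
up(.16); print(get_grip_width()*88,get_ft_force())
go(*HT,.08,0); down(.013)
command_gripper(.55); up(.14)
go(*S,.17,-61); print(get_time(),get_joint_pos())
snap("hub")
E
```

```text
25.230045653075685 30.000024049077183 [-0.11370634  0.49996095 -1.13995151] [0.61990855 0.13648535 0.07500984]
24.64658787450829 [-0.3317646  -0.86602351 -2.17410809]
down True 0.012711948650748293 [ 0.23804345 -0.08520996  2.63607254] 13.8417
16.575 [ 5.26076453e-01  4.26098095e-01  1.76944959e+00 -1.56800742e-04
  9.47970755e-01  1.59036619e+00]
```

View pics/side_hub.png

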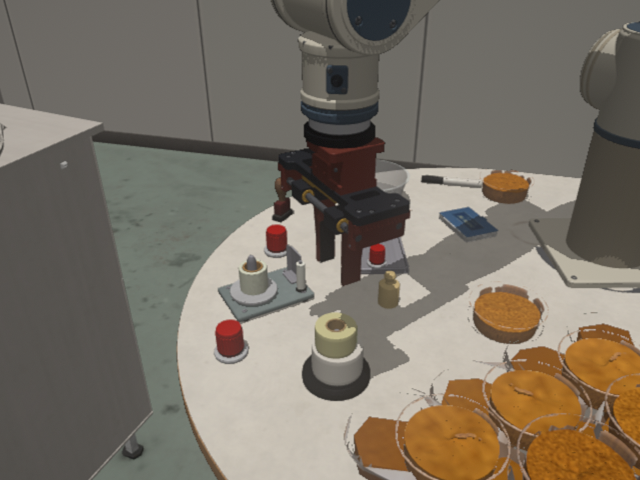

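The side view shows the hub upright on the tray at (377,256) and the core left on the dispenser at (253,277). Next are the small roll to the tray, then the core to the bowl.

```bash
python3 - <<'E'
from h import *
command_gripper(.85); go(*S,.13,45); movel([*S,.069],v=.12)
print(get_ft_force()); command_gripper(0); print(get_grip_width()*88,get_ft_force(),get_time())
up(.13); print(get_grip_width()*88)
go(*RT,.09,0); down(.017)
command_gripper(.78); up(.13)
go(*D,.15,-61); print(get_time())
movel([*D,.047],v=.12); command_gripper(0); print(get_grip_width()*88,get_ft_force(),get_time())
up(.14); print(get_grip_width()*88)
snap("core")
E
```

```text
[1.05356762 0.95770819 0.5191252 ]
53.55858502128466 [-0.68615458  0.14743498  5.10848462] 20.0333
53.54560127280801
down True 0.017434950596023954 [0.5551745  0.959828   1.19005462] 22.9417
25.35
43.73192518604755 [ 0.26643693 -0.66148864  3.4359994 ] 26.875
43.708818753458274
```

View pics/side_core.png

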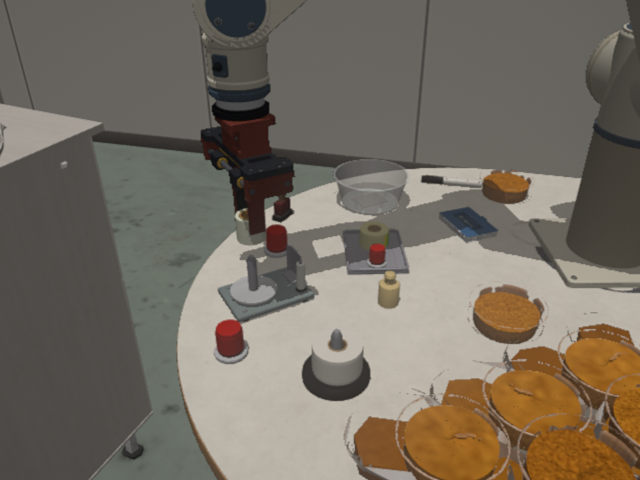

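The hub and small roll stand on the tray and the core is in the gripper. Next are the core to the bowl and the big roll to the dispenser.

```bash
python3 - <<'E'
from h import *
up(.2); go(*B,.16,0); down(.029); command_gripper(.72); up(.16)
go(*S,.16,45); command_gripper(1); snap("bowl")
movel([*S,.036],v=.1); print(get_ft_force())
command_gripper(0); print(get_grip_width()*88,get_ft_force(),get_time())
up(.15); print(get_grip_width()*88,get_ft_force())
go(*D,.135,-61); snap("big"); print(get_time())
a=cv2.imread("pics/top_bowl.png")[220:350,320:520]; b=cv2.imread("pics/side_big.png")[150:350,170:420]
cv2.imwrite("pics/c5.png",np.hstack([cv2.resize(i,(400,300)) for i in(a,b)]))
E
```

```text
down True 0.027188998382865807 [-1.03857353  0.7484578   6.36948606] 31.1917
[ 0.15817009 -0.60490488  0.02452825]
67.7644765442616 [-0.4115305  -1.43895321  3.95409318] 36.925
67.39155643375477 [-0.84171885 -0.54978088 -1.60054361]
39.1
```

View pics/c5.png

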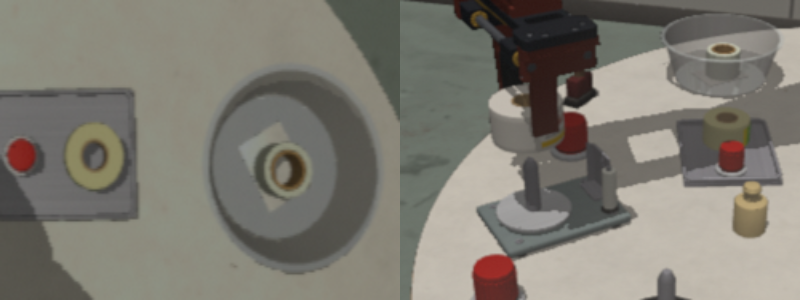

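The core stands in the bowl and the big roll is held over the dispenser. I lower it with a force guard.

```bash
python3 - <<'E'
from h import *
hit=movel([*D,.085],v=.06,until_force=5); print(hit,get_tcp_pos(),get_ft_force())
if not hit:
    down(.046); command_gripper(1); print(get_ft_force()); up(.16); snap("onD")
    go(*HT,.15,0); print(get_time()); snap("onD")
    cv2.imwrite("pics/c6.png",np.hstack([cv2.resize(cv2.imread(f"pics/{n}_onD.png")[y:y+120,x:x+160],(400,300),interpolation=cv2.INTER_CUBIC) for n,x,y in(("top",210,120),("side",180,210))]))
E
```

```text
False [0.62019972 0.1365499  0.0853147 ] [ 0.21467359  0.18714071 -1.74969066]
down True 0.04618263353077344 [0.34004642 0.03036886 3.17076344] 41.0167
[-0.26443742  0.25959859 -0.36296325]
43.4833
```

View pics/c6.png

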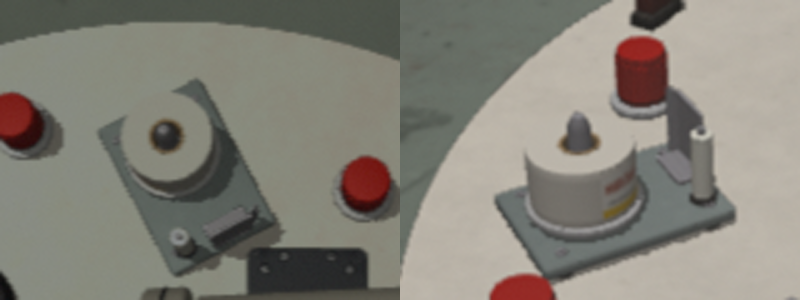

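The big roll sits flat and centred on the platter. Now the hub.

```bash
python3 - <<'E'
from h import *
command_gripper(.55); movel([*HT,.013],v=.12); print(get_ft_force())
command_gripper(0); print(get_grip_width()*88); up(.12)
go(*D,.14,-61); movel([*D,.100],v=.1); print(get_ft_force())
hit=movel([*D,.071],v=.02,until_force=6); print(hit,get_tcp_pos(),get_ft_force(),get_time())
snap("hubin")
E
```

```text
[ 0.5175327  -0.56355069  0.17137335]
24.803142047509514
[ 0.14389375 -0.39610052 -0.80750902]
True [0.61982315 0.13647402 0.07528796] [-0.88408    -0.29289177  4.13608564] 49.6083
```

```bash
python3 - <<'E'
from h import *
command_gripper(.55); up(.14)
go(*RT,.12,0); command_gripper(.78); movel([*RT,.0175],v=.12); print(get_ft_force())
command_gripper(0); print(get_grip_width()*88); up(.13)
go(*S,.13,45); hit=movel([*S,.07],v=.06,until_force=5); print(hit,get_tcp_pos(),get_ft_force(),get_time())
if not hit:
    down(.028); command_gripper(.8); up(.16); go(.42,-.05,.25,0); snap("end"); print(get_time())
    cv2.imwrite("pics/c7.png",np.hstack([cv2.resize(cv2.imread(f"pics/{n}_end.png")[y:y+180,x:x+240],(400,300),interpolation=cv2.INTER_CUBIC) for n,x,y in(("top",140,110),("side",200,220))]))
E
```

```text
[ 0.27702111 -1.36033071  0.09787633]
53.08297975297544
False [0.49647042 0.30249391 0.07034955] [-0.97076822  0.31058303 -1.17439729] 57.075
down True 0.028905432870883367 [-0.80580468  0.55662968  4.66595973] 58.0083
60.8
```

View pics/c7.png

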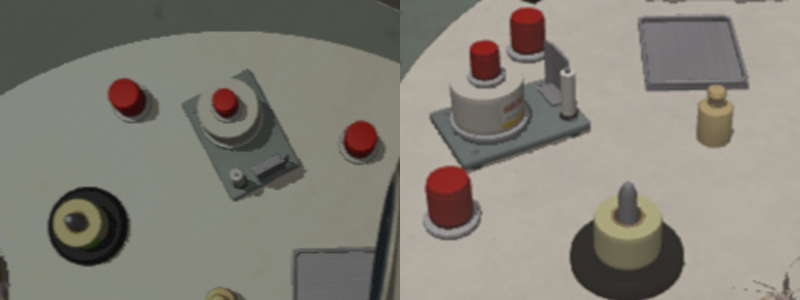

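View pics/side_end.png

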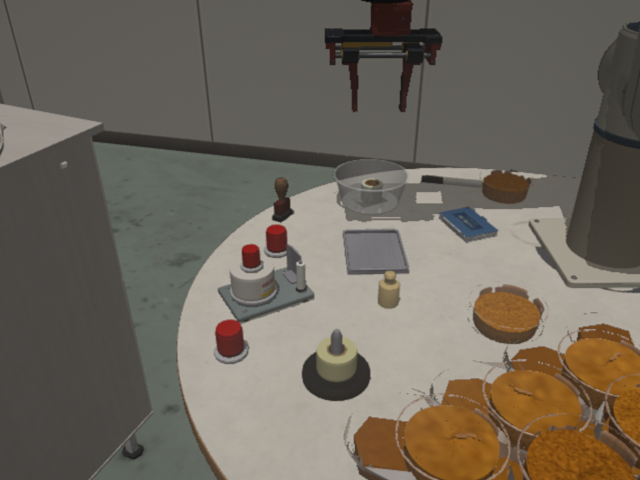

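The final pictures show the hub flat on the big roll at (252,257), the small roll flat on the stand at (337,358) and the core in the bowl at (372,184). The weight and stamp haven't moved.

```bash
python3 -c "
from station import *
print(job_done())"
```

```text
the job is handed in; nothing more can be done
None
```

I handed the job in at about 61 s: the core is in the bowl, the big roll is on the dispenser with the hub seated on it, the small roll is back on the stand, and the check weight and date stamp look unmoved in the final pictures.

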